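# Encode the boxed card sets

## Task

Lift each boxed card set standing in the crowded book rack out from between its neighbouring books, leaving the books standing in place, and seat it flat, square and fully down in the pocket of its own shape in the grey encoding dock. With all of them seated, press the dock's white button fully down to encode them, then stand them all upright in the empty wooden tray and leave the other things on the table as they are.

Things in the scene. Friction and masses are not known exactly. Their poses are not given: they have to be found in the camera images.
- oblong: Closed cardboard box of cards with a lift-off lid and a paper patch on top, about 110 to 220 g, stands upright in the rack at the start. Oblong: 42 (x) by 58 (y), 70 mm high. Origin: centre of its underside; z up; its x axis points to the rack's x within a few degrees at the start. May be absent. Its pocket is dock_hole0.
- slim: Closed cardboard box of cards with a lift-off lid and a paper patch on top, about 110 to 220 g, stands upright in the rack at the start. Small square: 46 by 46, 78 mm high (the tallest). Origin: centre of its underside; z up; its x axis points to the rack's x within a few degrees at the start. May be absent. Its pocket is dock_hole1.
- broad: Closed cardboard box of cards with a lift-off lid and a paper patch on top, about 110 to 220 g, stands upright in the rack at the start. Large square: 58 by 58, 66 mm high (the lowest). Origin: centre of its underside; z up; its x axis points to the rack's x within a few degrees at the start. May be absent. Its pocket is dock_hole2.
- rack: Fixed black book rack: shallow open tray 160 (x) by 350 (y) by 18 mm high, inner floor 5 mm up, wall 5 mm. Origin: centre of its underside. Along its y it holds book, box, book, box, book, box, book at about 50 mm pitch, with about 5 to 15 mm between a box and its books: no room for fingers there. On the rack's x sides each box is open: the only gap, a lane 72 mm wide between the books. It may stand left or right of the dock; an absent box leaves an empty place.
- tray: Low wooden tray, 0.7 kg, standing loose on the table, empty at the start, 170 (x) by 290 (y) by 25 mm high, inner floor 5 mm up, wall 5 mm. Origin: centre of its underside. On the other side of the dock from the rack.
- dock: Fixed grey encoding dock, a block 185 (x) by 155 (y) by 35 mm high with three straight-sided pockets 20 mm deep (flat floor 15 mm above the dock's underside) and a button on top. Each pocket is 4 mm longer and wider than its box, with 3 mm chamfers at the mouth; sides along the dock's x and y. A box may go in either way round; the square ones at any quarter turn. Origin: centre of its underside.
- dock_hole0 (a point): Centre of the mouth, 35 mm above the table, of the oblong pocket, 46 (dock x) by 62 (dock y) mm.
- dock_hole1 (a point): Centre of the mouth of the small square pocket, 50 by 50 mm.
- dock_hole2 (a point): Centre of the mouth of the large square pocket, 62 by 62 mm.
- encode_top (a point): Centre of the top of the dock's white round push button, 32 mm across, pressed straight down; it springs back by itself.
- encode (a joint): Travel of the button: 0 up, 0.006 m fully down, which takes about 5 N.
- book0: Small hardback book, 115 (x) by 28 (y) by 85 mm high, 350 g, standing loose, spine up, in the rack; origin: centre of its underside. It stays there.
- book1: Small hardback book, 115 (x) by 28 (y) by 85 mm high, 350 g, standing loose, spine up, in the rack; origin: centre of its underside. It stays there.
- book2: Small hardback book, 115 (x) by 28 (y) by 85 mm high, 350 g, standing loose, spine up, in the rack; origin: centre of its underside. It stays there.
- book3: Small hardback book, 115 (x) by 28 (y) by 85 mm high, 350 g, standing loose, spine up, in the rack; origin: centre of its underside. It stays there.
- pile_a: Loose low pile of three books, about 110 by 150 by 60 mm, beyond the dock, a bystander; origin: centre of its underside.
- mug: Loose white mug, 90 mm high, a bystander beyond the dock.
- stamp: Loose wooden hand stamp, 60 by 35 by 82 mm, a bystander beyond the dock.
- tape: Loose black tape dispenser, 130 by 50 by 75 mm, a bystander beyond the dock.

How it is judged:
By the outcome, as a careful person would: the job done as asked, in the order asked, and still so for the second after the job is handed in, with the robot touching nothing.
Of oblong, slim, broad only 2 to 3 are there at a start; the rules pass over those that are not, and their reading is None.
At some moment in a run one of tray, oblong, slim, broad may be knocked a few centimetres aside while the robot is not near it.
It also fails if it takes over 210 s, if anything falls off the work surface, if the arm or the gripper's body presses on something with over 40 N, if the wrist force passes 120 N, or if a joint passes its speed limit or range.

## Robot

A 7-joint arm with a two-finger parallel gripper is mounted at the origin on the work surface. World frame = base frame: x ahead of the robot, y to its left, z up, the work surface at z = 0. Lengths are in m, angles in degrees, forces in N, time in s.
With the tool pointing down it reaches from about 0.4 to 0.9 m from the base axis. Payload 5.5 kg.
Tool frame: the origin (TCP) lies on the centre line of the jaws, within the pads' length; the fingertips stand 25 mm ahead of it and the grasp point (between the pads) lies 6 mm ahead of it (tcp_to_tips is the distance from the TCP to the fingertips, in m); x points along the fingers, y is the direction in which the jaws open and shut, and the axes are right-handed (so a half turn about x gives the same grasp; the last joint's range is limited). The gripper opens to 85 mm and grips with 20 to 120 N. Pads are 22 mm wide; open, the fingers measure 114 mm over their backs; the gripper's body (76 mm by 85 mm) begins 54 mm behind the grasp point. The pads swing forward as they close: fully open they stand 13 mm farther back than shut.
Start: joints at [78.507, 28.699, -24.465, 88.831, 12.651, 65.22, -12.049], TCP at [0.291, -0.581, 0.256] pointing down, gripper open.
Joint ranges: [-164.97, 164.97], [-17.58, 116.51], [-87.97, 89.64], [11.32, 138.91], [-80.73, 260.73], [10.89, 115.49], [-147.41, 147.41]. Speed limits (degrees/s): [147.25, 147.25, 180, 180, 180, 180, 180].

## Interface

Orientations are given as [roll, pitch, yaw] about the fixed x, y, z axes, in that order (R = Rz(yaw) Ry(pitch) Rx(roll)).
In Python, from plant import * gives the robot as it stands.
- The arm moves only by the shell command python3 -m creep 'ROWS' [FORCE]. ROWS is a JSON object of lists of equal length, an entry for each row: "rotation": the turn, a rotation vector about the tool's x, y, z in rad, a list of three; "delta_pos": the shift along the tool's x, y, z in cm, a list of three; "hand": the closure in counts, from 0 (fully open) to 255 (shut). In form: {"rotation": [[ax, ay, az], ...], "delta_pos": [[x, y, z], ...], "hand": [hand, ...]}. A call has 1 to 12 rows; each row is the pose to reach, as a shift and turn from the pose commanded when the call began, along the tool's axes at that moment; what a row does not reach only later rows make up. A row lasts 1/8 s, in which the tool goes at most 62.5 mm and 10.7 degrees, less where a joint would pass 70% of its speed; a pose out of reach is approached as far as the arm can. A call with a gripper value outside its range is refused whole. The fingers move at their own pace and stop on an object; FORCE is the grip in N (left out, the last holds). Time passes only in rows, so rows that repeat a pose let the fingers close. It gives the time, the measured TCP pose, the force and the opening at its end, in the units of the state.
- read_state(): the state, without advancing time (a new reading comes with each control period).
- camera(name): name is "scene" or "top" or "wrist"; returns a dict with "color" (420x560x3 uint8, blue, green, red), "fx", "fy", "cx", "cy" (pixels), "R" (3x3) and "t" (3): a world point X has camera coordinates R X + t. Camera axes: x right, y down, z forward; pixel columns grow to the right and rows downward; lengths in m; the calibration is good to about 2 mm. A picture is of the moment at which its call begins. There is no depth.
- hand_in(): hands the job in, once; it reports no verdict.
The state is a dict: "t": time; "joint_pos": joint angles; "joint_velocities": joint speeds; "effort": joint torques, N m; "tool_pos": TCP position; "tcp_rot": TCP orientation; "ft_force": force on the tool from outside, world axes, zero at the start; "torque": the same for the moment, N m; "opening": finger opening in m.
Only numpy, scipy, OpenCV 4.12 (cv2) and the standard library are available. Lean on these libraries where they do the work, as an engineer would, in place of code of your own. Each camera call takes 0.05 s, during which the arm holds its last target. There are 200 camera calls.

## Working session

There is one attempt and no reset: what is moved stays moved. The work goes in short steps, Python scripts to look and compute and a shell command to move; the robot and the scene stay as the last step left them, time stands still between calls to the robot, and variables do not carry over. Pictures are saved under pics/ and viewed, about 12 in all and at most 16, crops included, and the job is handed in when it is done.

```bash
ls; mkdir -p pics; python3 - <<'E'
from plant import *
import cv2
s=read_state(); print({k:s[k] for k in('t','tool_pos','tcp_rot','ft_force','opening')})
for n in('scene','top'):
    c=camera(n); cv2.imwrite(f'pics/a_{n}.png',c['color']); print(n,c['fx'],c['cx'],c['cy'],c['R'],c['t'])
E
```

```text
pics
{'t': 0.0, 'tool_pos': array([ 0.29044593, -0.58076374,  0.25524637]), 'tcp_rot': array([-91.93741556,  89.88723949, 114.639582  ]), 'ft_force': array([ 0.4453551 , -0.48913758,  0.57751633]), 'opening': 0.08552647426112592}
scene 525.3719572540632 286.324389505991 205.37867555883702 [[-0.86326515  0.50469393 -0.0075706 ]
 [ 0.27286262  0.45400085 -0.84819173]
 [-0.42464016 -0.7342801  -0.52963522]] [ 0.56877133 -0.09300055  1.80698095]
top 523.9822020539912 283.7674987093014 209.73912244672175 [[-0.01732078 -0.9998339  -0.00567088]
 [-0.99009873  0.01794177 -0.13922136]
 [ 0.13929999  0.00320331 -0.99024505]] [-0.00250283  0.63683128  1.40251634]
```

View pics/a_top.png

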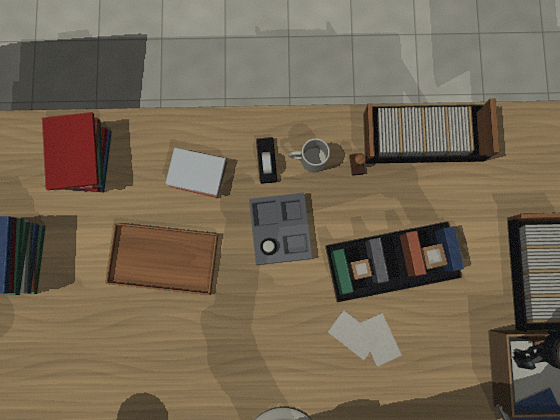

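View pics/a_scene.png

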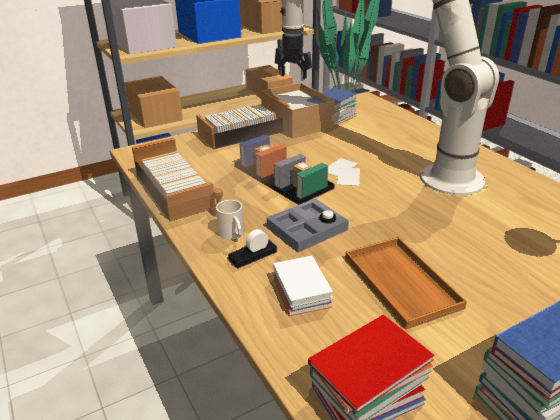

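```bash
cat > h.py <<'E'
from plant import *
import cv2, numpy as np
from scipy.spatial.transform import Rotation as Ro
def ray(c,px,z):
    d=c['R'].T@np.array([(px[0]-c['cx'])/c['fx'],(px[1]-c['cy'])/c['fy'],1.]); o=-c['R'].T@c['t']
    return o+d*(z-o[2])/d[2]
def proj(c,X):
    p=c['R']@np.asarray(X)+c['t']; return np.array([c['fx']*p[0]/p[2]+c['cx'],c['fy']*p[1]/p[2]+c['cy']])
def Rt():
    s=read_state(); return Ro.from_euler('xyz',s['tcp_rot'],degrees=True).as_matrix(), s['tool_pos']
def togo(X,yaw=None):
    """delta (cm, tool axes) to world X; yaw = wanted world heading of tool y (deg, mod 180), tool straight down"""
    R,p=Rt(); out=np.round(R.T@(np.asarray(X)-p)*100,2)
    if yaw is None: return out
    y=R[:,1]; cur=np.degrees(np.arctan2(y[1],y[0])); d=(yaw-cur+90)%180-90
    a=np.radians(cur+d); x=np.array([0,0,-1.]); yy=np.array([np.cos(a),np.sin(a),0]); W=np.c_[x,yy,np.cross(x,yy)]
    return out, np.round(Ro.from_matrix(R.T@W).as_rotvec(),3), 'cur',round(cur,2)
E
python3 - <<'E'
from h import *
c=camera('top')
P=lambda n,pts,z:print(n,[ray(c,p,z)[:2].round(3).tolist() for p in pts])
P('rack',[(327,245),(456,223),(466,276),(338,300)],.018)
P('boxes',[(361,269),(433,257)],.072)
P('books',[(342,271),(378,261),(413,254),(453,248)],.085)
P('dock',[(249,198),(309,193),(316,259),(257,264)],.035)
P('holes',[(265,213),(292,211),(296,243),(269,246)],.035)
P('tray',[(113,221),(218,231),(211,294),(106,284)],.025)
im=np.hstack([cv2.resize(c['color'][180:310,x:x+130],(520,520),interpolation=2)[:, :400] if 0 else cv2.resize(c['color'][185:310,x:x+w],None,fx=3.2,fy=4*.8,interpolation=2) for x,w in((235,240),)])
cv2.imwrite('pics/b.png',im)
R,p=Rt();print(R.round(3))
w=camera('wrist');cv2.imwrite('pics/w0.png',w['color']);print(w['fx'],w['cx'],w['cy'],(-w['R'].T@w['t']).round(3),w['R'].round(3))
E
```

```text
rack [[0.539, -0.132], [0.594, -0.495], [0.447, -0.513], [0.388, -0.158]]
boxes [[0.47, -0.217], [0.498, -0.41]]
books [[0.465, -0.165], [0.49, -0.261], [0.506, -0.354], [0.52, -0.461]]
dock [[0.673, 0.083], [0.684, -0.085], [0.5, -0.1], [0.489, 0.062]]
holes [[0.63, 0.039], [0.634, -0.037], [0.545, -0.046], [0.538, 0.029]]
tray [[0.616, 0.464], [0.583, 0.17], [0.41, 0.19], [0.442, 0.479]]
[[-0.001  0.447 -0.894]
 [ 0.001 -0.894 -0.447]
 [-1.    -0.002 -0.   ]]
303.4635284270182 279.8447812031404 207.63838844609543 [ 0.36  -0.547  0.373] [[ 0.446 -0.895 -0.001]
 [-0.854 -0.426  0.299]
 [-0.268 -0.133 -0.954]]
```

View pics/b.png

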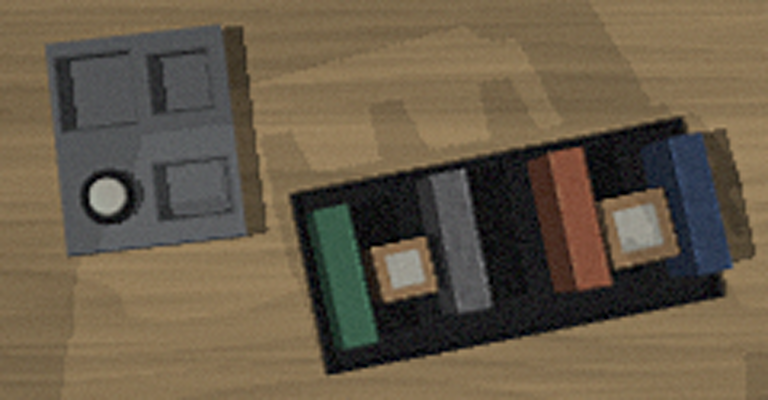

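```bash
python3 -c "
from h import *
print(togo([.47,-.217,.27],9)); print(read_state()['joint_pos'])"
```

```text
(array([ -1.4 , -24.53, -32.33]), array([-1.264e+00, -1.000e-03,  1.000e-03]), 'cur', np.float64(-63.42))
[ 78.50631736  28.7336259  -24.45662913  88.86769616  12.64926934
  65.21982291 -12.04673883]
```

```bash
python3 -m creep '{"rotation":[[-0.16,0,0],[-0.32,0,0],[-0.48,0,0],[-0.64,0,0],[-0.8,0,0],[-0.96,0,0],[-1.12,0,0],[-1.264,0,0],[-1.264,0,0],[-1.264,0,0],[-1.264,0,0]],"delta_pos":[[-1.4,-3,-4],[-1.4,-6,-8],[-1.4,-9,-12],[-1.4,-12,-16],[-1.4,-15,-20],[-1.4,-18,-24],[-1.4,-21.5,-28],[-1.4,-24.5,-32.3],[-1.4,-24.5,-32.3],[-1.4,-24.5,-32.3],[-1.4,-24.5,-32.3]],"hand":[0,0,0,0,0,0,0,0,0,0,0]}' 40
python3 - <<'E'
from h import *
s=read_state();print(s['joint_pos'].round(0),s['ft_force'])
w=camera('wrist');cv2.imwrite('pics/w1.png',w['color']);np.savez('w1.npz',**{k:w[k] for k in w})
E
```

```text
t: 1.58
tool_pos: [0.4693, -0.2192, 0.2701]
tcp_rot: [-74.8, 90.0, -156.0]
ft_force: [0.3, -0.3, 0.2]
opening: 0.0852
[ 63.  18. -49. 106.  16.  62.  17.] [ 0.33044193 -0.29025158  0.22052494]
```

View pics/w1.png

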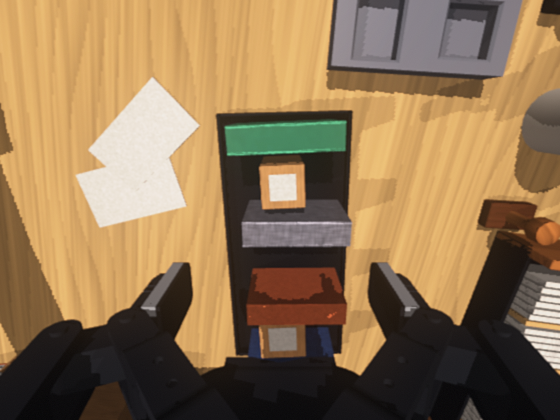

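```bash
python3 - <<'E'
from h import *
w=dict(np.load('w1.npz'))
im=w['color']
hsv=cv2.cvtColor(im,cv2.COLOR_BGR2HSV)
def quad(x0,y0,x1,y1,z):
    m=np.zeros(im.shape[:2],np.uint8); s=hsv[y0:y1,x0:x1]
    # bright patch
    m[y0:y1,x0:x1]=((s[...,2]>100)&((s[...,1]<60)|((s[...,0]>5)&(s[...,0]<22)))).astype(np.uint8)*255
    k=max(cv2.findContours(m,0,1)[0],key=cv2.contourArea); r=cv2.minAreaRect(k)
    b=cv2.boxPoints(r); X=np.array([ray(w,p,z) for p in b])
    print(r, X.mean(0).round(4),[ (np.linalg.norm(e)*1000).round(1) for e in np.diff(X,axis=0)],[np.degrees(np.arctan2(e[1],e[0])).round(1) for e in np.diff(X,axis=0)])
    print(hsv[(y0+y1)//2,(x0+x1)//2], hsv[y0+12,(x0+x1)//2-3])
quad(255,150,312,212,.083)
for z in(.071,.075,.083):
  print(z,[ray(w,p,z)[:2].round(4).tolist() for p in[(262,165),(303,163),(305,207),(263,210),(282.5,187)]])
print([ray(w,p,.018)[:2].round(4).tolist() for p in[(218,115),(352,111),(341,353),(233,355)]])
print([ray(w,p,.090)[:2].round(4).tolist() for p in[(225,126),(346,122),(346,151),(226,155)]])
print([ray(w,p,.090)[:2].round(4).tolist() for p in[(243,221),(350,218),(350,244),(243,246)]])
cv2.imwrite('pics/w1c.png',cv2.resize(im[90:370,200:370],None,fx=2.1*1.6,fy=2.1,interpolation=2)[:,:] if 0 else cv2.resize(im[100:265,205:365],None,fx=3.6,fy=3.6,interpolation=2))
E
```

```text
((282.1749267578125, 185.37298583984375), (46.24302291870117, 45.323760986328125), 87.70938873291016) [ 0.4713 -0.2152  0.083 ] [np.float64(45.5), np.float64(48.7), np.float64(47.7)] [np.float64(11.0), np.float64(-77.6), np.float64(-168.8)]
[ 18  19 236] [ 15 131  78]
0.071 [[0.4475, -0.1991], [0.4896, -0.1905], [0.5001, -0.2375], [0.4553, -0.2479], [0.4724, -0.2191]]
0.075 [[0.4477, -0.1984], [0.4892, -0.1899], [0.4996, -0.2363], [0.4553, -0.2466], [0.4722, -0.2182]]
0.083 [[0.4479, -0.197], [0.4884, -0.1887], [0.4985, -0.234], [0.4554, -0.244], [0.4718, -0.2163]]
[[0.3873, -0.1582], [0.5404, -0.1301], [0.6012, -0.4711], [0.4413, -0.4995]]
[[0.4086, -0.1643], [0.521, -0.1434], [0.5268, -0.1698], [0.4122, -0.1914]]
[[0.4365, -0.2568], [0.5459, -0.2366], [0.5524, -0.2653], [0.4398, -0.285]]
```

View pics/w1c.png

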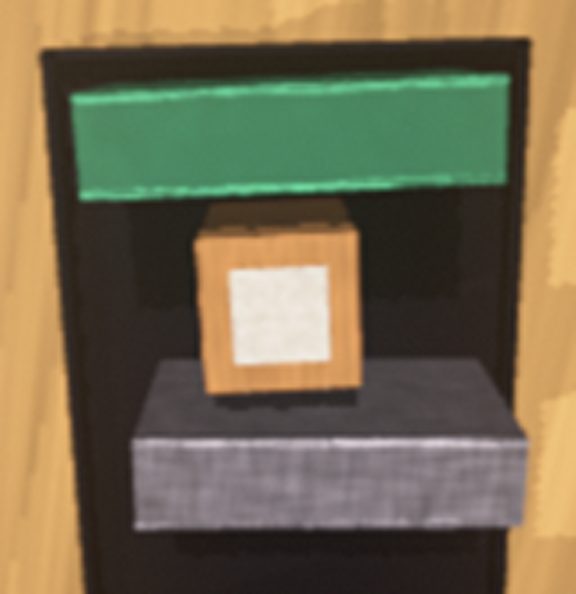

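```bash
python3 -c "
from h import *
print(togo([.4718,-.2160,.055],11.5))"
```

```text
(array([21.51,  0.3 , -0.28]), array([-0.047,  0.   ,  0.001]), 'cur', np.float64(8.82))
```

```bash
python3 -m creep '{"rotation":[[-0.047,0,0],[-0.047,0,0],[-0.047,0,0],[-0.047,0,0],[-0.047,0,0],[-0.047,0,0],[-0.047,0,0],[-0.047,0,0],[-0.047,0,0],[-0.047,0,0]],"delta_pos":[[4,0.3,-0.3],[8,0.3,-0.3],[12,0.3,-0.3],[14,0.3,-0.3],[16,0.3,-0.3],[18,0.3,-0.3],[19.5,0.3,-0.3],[20.7,0.3,-0.3],[21.5,0.3,-0.3],[21.5,0.3,-0.3]],"hand":[0,0,0,0,0,0,0,0,0,0]}'
python3 -m creep '{"rotation":[[0,0,0],[0,0,0],[0,0,0],[0,0,0],[0,0,0],[0,0,0],[0,0,0],[0,0,0]],"delta_pos":[[0,0,0],[0,0,0],[0,0,0],[0,0,0],[0,0,0],[0,0,0],[0,0,0],[0,0,0]],"hand":[40,80,120,160,200,255,255,255]}' 40
python3 - <<'E'
from h import *
w=camera('wrist');cv2.imwrite('pics/w2.png',w['color'])
c=camera('top');cv2.imwrite('pics/t2.png',c['color'])
E
```

```text
t: 2.88
tool_pos: [0.4724, -0.2141, 0.0549]
tcp_rot: [-132.2, 90.0, 149.5]
ft_force: [-0.2, 0.6, 0.7]
opening: 0.0851
t: 3.88
tool_pos: [0.4726, -0.2145, 0.0558]
tcp_rot: [-5.9, 90.0, -84.2]
ft_force: [-2.8, -0.3, 5.9]
opening: 0.0455
```

View pics/w2.png

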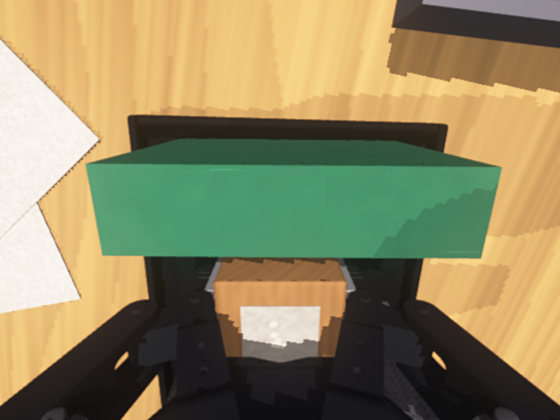

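```bash
python3 -m creep '{"rotation":[[0,0,0],[0,0,0],[0,0,0],[0,0,0],[0,0,0],[0,0,0],[0,0,0],[0,0,0],[0,0,0],[0,0,0]],"delta_pos":[[-0.6,0,0],[-1.5,0,0],[-3,0,0],[-5,0,0],[-7,0,0],[-9,0,0],[-11,0,0],[-13,0,0],[-14.5,0,0],[-14.5,0,0]],"hand":[255,255,255,255,255,255,255,255,255,255]}' 40
python3 - <<'E'
from h import *
w=camera('wrist');cv2.imwrite('pics/w3.png',w['color']); np.savez('w3.npz',**w)
print(read_state()['opening'],togo([.634,-.037,.20],5))
E
```

```text
t: 5.22
tool_pos: [0.4733, -0.2146, 0.2016]
tcp_rot: [44.7, 89.9, -33.7]
ft_force: [0.1, -0.6, -2.1]
opening: 0.0455
0.045500445557885 (array([  0.06,  19.39, -14.12]), array([ 0.116,  0.001, -0.   ]), 'cur', np.float64(11.67))
```

View pics/w3.png

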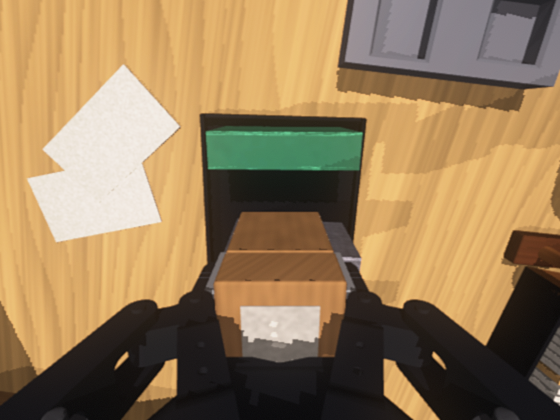

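```bash
python3 - <<'E'
from h import *
w=dict(np.load('w3.npz')); R,p=Rt(); z=p[2]+.0272
a,b=ray(w,(215.5,281.5),z),ray(w,(346.5,282),z)
print('edge tool mm',(R.T@(a-p)*1000).round(1),(R.T@(b-p)*1000).round(1))
print(togo([.60,-.16,.22],5))
E
```

```text
edge tool mm [-27.2 -21.  -20.8] [-27.2  23.6 -20.5]
(array([-1.93, 13.58, -2.76]), array([ 0.116,  0.001, -0.   ]), 'cur', np.float64(11.67))
```

```bash
python3 -m creep '{"rotation":[[0.04,0,0],[0.08,0,0],[0.116,0,0],[0.116,0,0],[0.116,0,0],[0.116,0,0],[0.116,0,0]],"delta_pos":[[-1,3,-0.5],[-1.9,6,-1],[-1.9,9,-2],[-1.9,12,-2.6],[-1.9,13.6,-2.8],[-1.9,13.6,-2.8],[-1.9,13.6,-2.8]],"hand":[255,255,255,255,255,255,255]}'
python3 - <<'E'
from h import *
w=camera('wrist');cv2.imwrite('pics/w4.png',w['color']); np.savez('w4.npz',**w)
E
```

```text
t: 6.15
tool_pos: [0.5989, -0.1601, 0.2186]
tcp_rot: [-86.2, 89.9, -171.2]
ft_force: [0.4, -0.8, -1.7]
opening: 0.0456
```

View pics/w4.png

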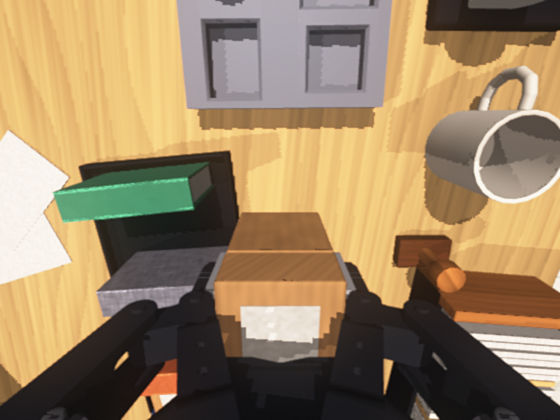

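```bash
python3 - <<'E'
from h import *
w=dict(np.load('w4.npz')); g=cv2.cvtColor(w['color'],6)
gm=lambda a,ax:a.mean(ax).round().astype(int).tolist()
print('row 50-70 x295-385',gm(g[50:70,295:390],0))
print('col 325-355 y10-112',gm(g[10:112,325:355],1))
print('row 50-70 x180-270',gm(g[50:70,180:272],0))
for z in(.035,):
  for n,pts in dict(dockbot=[(186,107),(383,106)],h1=[(305,26),(363,26),(369,96),(307,97)],h0=[(202,20),(260,19),(262,102),(206,102)]).items():
    print(n,[ray(w,p,z)[:2].round(4).tolist() for p in pts])
E
```

```text
row 50-70 x295-385 [169, 168, 169, 170, 170, 170, 170, 170, 171, 167, 143, 112, 103, 115, 139, 150, 151, 150, 150, 150, 150, 150, 149, 149, 149, 149, 154, 161, 166, 167, 167, 166, 166, 166, 166, 166, 166, 166, 166, 166, 166, 166, 166, 165, 165, 165, 165, 165, 165, 165, 164, 164, 164, 164, 164, 164, 164, 164, 163, 163, 163, 164, 163, 147, 107, 72, 62, 71, 100, 125, 133, 135, 145, 157, 162, 162, 162, 162, 162, 161, 161, 161, 160, 160, 160, 160, 160, 160, 159, 159, 160, 166, 175, 180, 182]
col 325-355 y10-112 [170, 170, 170, 170, 170, 170, 169, 169, 169, 169, 169, 169, 170, 170, 154, 111, 89, 88, 88, 78, 61, 56, 55, 60, 78, 91, 93, 93, 93, 93, 92, 92, 92, 91, 94, 110, 137, 162, 167, 167, 166, 166, 166, 166, 166, 166, 165, 165, 165, 165, 165, 165, 165, 165, 165, 165, 164, 164, 164, 164, 164, 164, 164, 164, 164, 164, 163, 163, 163, 163, 163, 163, 163, 162, 155, 148, 144, 143, 143, 144, 147, 148, 150, 157, 161, 162, 161, 161, 161, 161, 161, 161, 161, 161, 161, 163, 154, 121, 117, 123, 124, 123]
row 50-70 x180-270 [205, 196, 181, 170, 167, 167, 168, 168, 168, 168, 168, 168, 168, 168, 168, 168, 167, 168, 168, 168, 168, 168, 165, 148, 125, 110, 101, 84, 63, 53, 53, 70, 106, 140, 151, 151, 150, 150, 150, 150, 150, 150, 151, 150, 152, 157, 165, 169, 170, 171, 170, 171, 170, 170, 170, 171, 171, 171, 171, 171, 171, 171, 171, 171, 171, 171, 171, 172, 171, 171, 172, 172, 172, 172, 172, 172, 173, 166, 147, 132, 135, 156, 169, 170, 170, 169, 169, 169, 169, 169, 169, 169]
dockbot [[0.5039, -0.0873], [0.6884, -0.0705]]
h1 [[0.6081, -0.0109], [0.6586, -0.0065], [0.6738, -0.0629], [0.6164, -0.0688]]
h0 [[0.5183, -0.014], [0.5685, -0.0089], [0.5749, -0.0768], [0.5226, -0.0813]]
```

```bash
python3 - <<'E'
from h import *
w=dict(np.load('w4.npz')); z=.035
q=[ray(w,p,z) for p in[(304.8,60),(367.8,60),(340,24.6),(340,92.8)]]
a=np.radians(5.2); ux=np.array([np.cos(a),np.sin(a),0]); uy=np.array([-ux[1],ux[0],0])
print([(np.linalg.norm(q[i+1]-q[i])*1000).round(1) for i in(0,2)])
c=ux*(ux@(q[0]+q[1])/2)+uy*(uy@(q[2]+q[3])/2); print('hole1',c.round(4))
q0=[ray(w,p,z) for p in[(202.5,60),(261.5,60)]]; print((np.linalg.norm(q0[1]-q0[0])*1000).round(1))
# TCP target: box centre is +1.7mm along tool z
zt=np.array([np.sin(a),-np.cos(a),0]); t=c-zt*.0017; t[2]=.20
print(t.round(4),togo(t,5.2))
E
```

```text
[np.float64(56.7), np.float64(55.9)]
hole1 [ 0.6392 -0.0351  0.    ]
53.2
[ 0.639  -0.0334  0.2   ] (array([  1.87,   5.1 , -12.29]), array([-0.004,  0.   ,  0.002]), 'cur', np.float64(4.98))
```

```bash
python3 -m creep '{"rotation":[[0,0,0],[0,0,0],[0,0,0],[0,0,0],[0,0,0],[0,0,0],[0,0,0],[0,0,0],[0,0,0],[0,0,0]],"delta_pos":[[0,2,-4],[1,4,-8],[4,5,-11],[7,5,-12.3],[9,5,-12.3],[11,5,-12.3],[12,5,-12.3],[12.5,5,-12.3],[12.5,5,-12.3],[12.5,5,-12.3]],"hand":[255,255,255,255,255,255,255,255,255,255]}'
python3 - <<'E'
from h import *
w=camera('wrist');cv2.imwrite('pics/w5.png',w['color']); np.savez('w5.npz',**w)
E
```

```text
t: 7.45
tool_pos: [0.6397, -0.0324, 0.0951]
tcp_rot: [82.7, 89.9, -2.2]
ft_force: [0.1, 0.1, -1.3]
opening: 0.0457
```

View pics/w5.png

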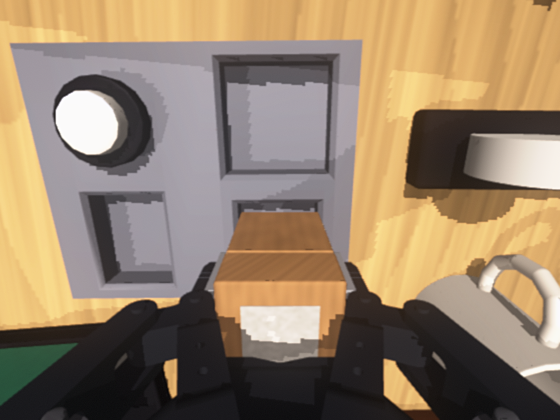

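```bash
python3 - <<'E'
from h import *
w=dict(np.load('w5.npz')); g=cv2.cvtColor(w['color'],6)
print('col 260-300 y185',g[185:230,260:300].mean(1).round().astype(int).tolist())
print('row 203-207 x222',g[203:207,222:345].mean(0).round().astype(int).tolist())
print('row 214-217 x222',g[214:217,222:345].mean(0).round().astype(int).tolist())
E
```

```text
col 260-300 y185 [154, 154, 152, 152, 150, 147, 145, 144, 143, 142, 140, 138, 139, 134, 109, 80, 70, 73, 78, 79, 78, 77, 77, 84, 102, 127, 139, 122, 110, 110, 110, 110, 110, 110, 110, 110, 109, 109, 110, 110, 110, 111, 110, 110, 109]
row 203-207 x222 [157, 156, 156, 156, 156, 156, 156, 157, 156, 140, 118, 104, 103, 105, 102, 80, 60, 53, 56, 67, 73, 73, 72, 72, 72, 71, 72, 72, 71, 71, 70, 70, 70, 71, 71, 71, 71, 71, 73, 77, 78, 81, 85, 86, 87, 86, 87, 86, 86, 86, 86, 86, 86, 86, 86, 86, 86, 86, 86, 84, 77, 71, 68, 69, 69, 69, 69, 69, 70, 69, 70, 70, 69, 69, 69, 70, 70, 69, 69, 70, 70, 70, 70, 70, 70, 70, 70, 70, 70, 69, 70, 68, 61, 52, 52, 74, 100, 110, 110, 109, 111, 124, 134, 136, 135, 135, 135, 135, 135, 135, 136, 137, 141, 142, 142, 142, 142, 142, 141, 141, 142, 142, 142]
row 214-217 x222 [158, 156, 155, 156, 156, 156, 156, 156, 157, 154, 130, 109, 103, 104, 103, 92, 66, 60, 89, 110, 113, 111, 108, 106, 105, 105, 105, 107, 109, 109, 110, 110, 110, 109, 109, 109, 110, 110, 111, 112, 113, 114, 114, 115, 114, 114, 114, 113, 114, 114, 114, 112, 112, 110, 109, 108, 108, 108, 109, 109, 109, 109, 107, 106, 104, 104, 104, 105, 107, 108, 110, 110, 110, 110, 109, 109, 109, 110, 111, 112, 114, 114, 114, 112, 111, 110, 108, 108, 109, 110, 110, 112, 111, 111, 111, 111, 107, 105, 107, 109, 116, 128, 135, 135, 135, 135, 135, 135, 135, 135, 135, 139, 140, 141, 141, 140, 140, 141, 140, 141, 141, 141, 141]
```

```bash
python3 - <<'E'
from h import *
w=dict(np.load('w5.npz')); R,p=Rt()
T=lambda px,z:(R.T@(ray(w,px,z)-p)*1000).round(1)
print('hole far/left/right',T((280,199),.035),T((231.8,205),.035),T((323.2,205),.035))
print('box bottom front, left,right',T((280,210.8),.0443),T((239.5,214),.0443),T((318.8,214),.0443))
E
```

```text
hole far/left/right [ 60.1   0.5 -25.7] [ 60.  -28.9 -22. ] [ 60.1  26.9 -21.9]
box bottom front, left,right [ 50.8   0.5 -21.2] [ 50.8 -23.1 -19.3] [ 50.8  23.2 -19.2]
```

```bash
python3 -m creep '{"rotation":[[0,0,0],[0,0,0],[0,0,0],[0,0,0],[0,0,0],[0,0,0],[0,0,0],[0,0,0]],"delta_pos":[[0,-0.1,0.05],[0.7,-0.1,0.05],[1.2,-0.1,0.05],[1.7,-0.1,0.05],[2.2,-0.1,0.05],[2.6,-0.1,0.05],[2.8,-0.1,0.05],[2.8,-0.1,0.05]],"hand":[255,255,255,255,255,255,255,255]}'
```

```text
t: 8.5
tool_pos: [0.6382, -0.0329, 0.0663]
tcp_rot: [172.2, 90.0, 87.2]
ft_force: [-0.1, 0.1, -2.1]
opening: 0.0455
```

```bash
python3 -m creep '{"rotation":[[0,0,0],[0,0,0],[0,0,0],[0,0,0],[0,0,0],[0,0,0],[0,0,0],[0,0,0],[0,0,0],[0,0,0],[0,0,0],[0,0,0]],"delta_pos":[[0.1,0,0],[0.15,0,0],[0.15,0,0],[0.15,0,0],[0.15,0,0],[0.15,0,0],[0.15,0,0],[-2,0,0],[-6,0,0],[-12,0,0],[-17,0,0],[-17,0,0]],"hand":[255,255,200,150,100,50,0,0,0,0,0,0]}'
python3 - <<'E'
from h import *
w=camera('wrist');cv2.imwrite('pics/w6.png',w['color']); np.savez('w6.npz',**w)
print(togo([.497,-.37,.25],10))
E
```

```text
t: 10.0
tool_pos: [0.6413, -0.032, 0.2432]
tcp_rot: [81.7, 89.4, -3.2]
ft_force: [0.3, 0.4, 0.3]
opening: 0.0851
(array([ -1.04, -17.17,  32.35]), array([-0.086,  0.002, -0.006]), 'cur', np.float64(5.05))
```

View pics/w6.png

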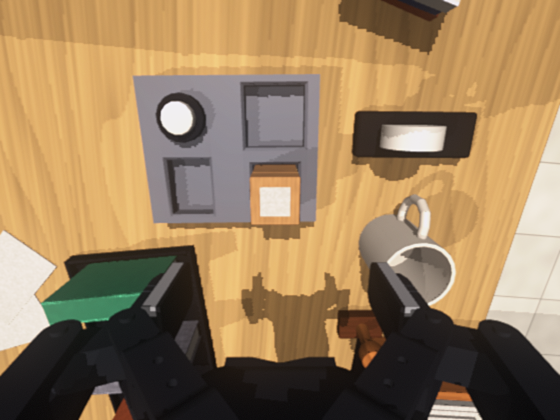

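```bash
python3 -m creep '{"rotation":[[-0.02,0,0],[-0.04,0,0],[-0.06,0,0],[-0.086,0,0],[-0.086,0,0],[-0.086,0,0],[-0.086,0,0],[-0.086,0,0],[-0.086,0,0],[-0.086,0,0],[-0.086,0,0]],"delta_pos":[[-0.3,-2,5],[-0.6,-4,10],[-1,-6,15],[-1,-8,20],[-1,-11,25],[-1,-14,30],[-1,-17,35],[-1,-17,36.4],[-1,-17,36.4],[-1,-17,36.4],[-1,-17,36.4]],"hand":[0,0,0,0,0,0,0,0,0,0,0]}'
python3 - <<'E'
from h import *
w=camera('wrist'); np.savez('w7.npz',**w); cv2.imwrite('pics/w7.png',cv2.resize(w['color'][60:300,170:400],None,fx=2.5,fy=2.5,interpolation=2))
s=dict(np.load('w6.npz'));z=.035
a=np.radians(5.2); ux=np.array([np.cos(a),np.sin(a),0]); uy=np.array([-ux[1],ux[0],0])
g=cv2.cvtColor(s['color'],6)
print(g[100:130,232:325].mean(0).round().astype(int).tolist()); print(g[70:165,260:290].mean(1).round().astype(int).tolist())
print('slim top',[ray(s,p,.093)[:2].round(4).tolist() for p in[(250,175),(299,174),(300,223),(252,225)]])
E
```

```text
t: 11.42
tool_pos: [0.5019, -0.4081, 0.2464]
tcp_rot: [150.8, 90.0, 71.0]
ft_force: [0.9, -0.4, -0.0]
opening: 0.0856
[147, 147, 147, 147, 147, 146, 147, 148, 142, 121, 99, 89, 73, 63, 86, 107, 121, 127, 127, 126, 126, 126, 126, 126, 126, 126, 131, 138, 143, 144, 144, 144, 144, 144, 144, 144, 144, 144, 144, 144, 144, 144, 144, 144, 144, 144, 144, 144, 144, 144, 144, 144, 144, 144, 144, 144, 144, 144, 144, 144, 144, 144, 144, 144, 144, 144, 144, 144, 145, 145, 135, 100, 90, 109, 119, 128, 140, 145, 145, 145, 145, 145, 145, 145, 144, 145, 151, 162, 167, 169, 169, 169, 167]
[156, 156, 156, 156, 154, 151, 150, 150, 150, 152, 148, 121, 90, 80, 75, 62, 68, 81, 84, 84, 84, 83, 83, 82, 82, 89, 112, 139, 147, 147, 146, 146, 146, 146, 145, 145, 145, 145, 145, 145, 145, 145, 145, 144, 144, 144, 144, 143, 143, 143, 143, 143, 143, 143, 143, 142, 142, 142, 142, 142, 142, 141, 142, 142, 141, 141, 141, 141, 141, 140, 133, 124, 121, 122, 120, 103, 87, 105, 127, 132, 135, 139, 139, 138, 136, 134, 132, 132, 130, 129, 127, 115, 82, 64, 67]
slim top [[0.6147, -0.0119], [0.6582, -0.0073], [0.6641, -0.0536], [0.6193, -0.0594]]
```

View pics/w7.png

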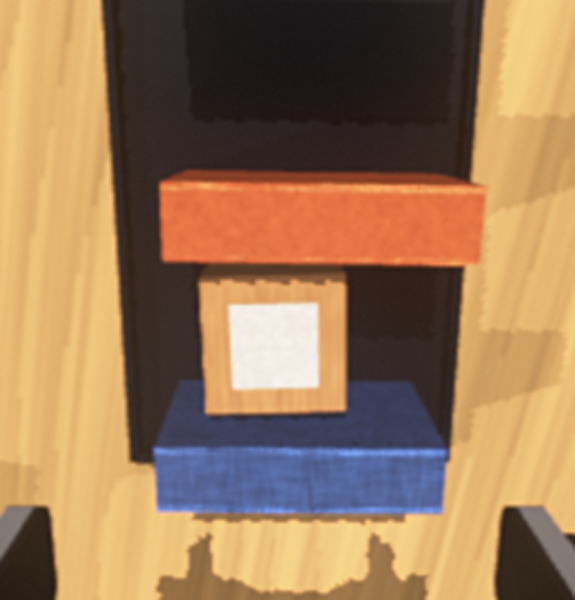

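```bash
python3 - <<'E'
from h import *
w=dict(np.load('w7.npz'))
q=np.array([ray(w,p,.071) for p in[(250.4,172.4),(308,171.2),(308.4,224.4),(252.8,225.2)]])
e=np.diff(np.r_[q,q[:1]],axis=0); print(q.mean(0).round(4),(np.linalg.norm(e,axis=1)*1000).round(1),np.degrees(np.arctan2(e[:,1],e[:,0])).round(1))
print('orange near edge',[ray(w,p,.09)[:2].round(4).tolist() for p in[(235,165),(361,166)]])
c=q.mean(0); c[2]=.058; print(togo(c,9.5))
s=dict(np.load('w6.npz'));z=.035
a=np.radians(5.2); ux=np.array([np.cos(a),np.sin(a),0]); uy=np.array([-ux[1],ux[0],0])
q=[ray(s,p,z) for p in[(240.7,115),(307.8,115),(275,81),(275,148.7)]]
print([(np.linalg.norm(q[i+1]-q[i])*1000).round(1) for i in(0,2)],'hole2',(ux*(ux@(q[0]+q[1])/2)+uy*(uy@(q[2]+q[3])/2)).round(4))
print('button',ray(s,(178,118),.045))
E
```

```text
[ 0.5036 -0.4148  0.071 ] [56.2 55.3 57.2 55. ] [  11.3  -77.9 -169.   101. ]
orange near edge [[0.457, -0.3852], [0.5695, -0.366]]
(array([18.85,  0.06,  0.65]), array([ 0.011, -0.   , -0.   ]), 'cur', np.float64(10.15))
[np.float64(68.8), np.float64(66.4)] hole2 [0.6319 0.0395 0.    ]
button [0.53682523 0.02937232 0.045     ]
```

```bash
python3 -m creep '{"rotation":[[-0.013,0,0],[-0.013,0,0],[-0.013,0,0],[-0.013,0,0],[-0.013,0,0],[-0.013,0,0],[-0.013,0,0],[-0.013,0,0],[-0.013,0,0],[-0.013,0,0]],"delta_pos":[[4,0,0.65],[8,0,0.65],[10,0,0.65],[12,0,0.65],[14,0,0.65],[15.5,0,0.65],[17,0,0.65],[18,0,0.65],[18.8,0,0.65],[18.8,0,0.65]],"hand":[0,0,0,0,0,0,0,0,0,0]}'
python3 -m creep '{"rotation":[[0,0,0],[0,0,0],[0,0,0],[0,0,0],[0,0,0],[0,0,0],[0,0,0],[0,0,0]],"delta_pos":[[0,0,0],[0,0,0],[0,0,0],[0,0,0],[0,0,0],[0,0,0],[0,0,0],[0,0,0]],"hand":[40,80,120,160,200,255,255,255]}' 40
python3 -m creep '{"rotation":[[0,0,0],[0,0,0],[0,0,0],[0,0,0],[0,0,0],[0,0,0],[0,0,0],[0,0,0],[0,0,0],[0,0,0]],"delta_pos":[[-0.6,0,0],[-1.5,0,0],[-3,0,0],[-5,0,0],[-7,0,0],[-9,0,0],[-11,0,0],[-13,0,0],[-15,0,0],[-15,0,0]],"hand":[255,255,255,255,255,255,255,255,255,255]}' 40
python3 - <<'E'
from h import *
w=camera('wrist'); np.savez('w8.npz',**w); cv2.imwrite('pics/w8.png',w['color'])
print(togo([.6315,.0405,.21],5.2))
E
```

```text
t: 12.72
tool_pos: [0.5017, -0.4167, 0.0578]
tcp_rot: [-144.5, 90.0, 136.2]
ft_force: [-1.0, 0.3, 0.5]
opening: 0.0856
t: 13.72
tool_pos: [0.5027, -0.4173, 0.0593]
tcp_rot: [44.0, 89.9, -35.3]
ft_force: [0.2, 0.3, 5.5]
opening: 0.0573
t: 14.98
tool_pos: [0.5031, -0.4175, 0.2107]
tcp_rot: [40.7, 89.8, -38.6]
ft_force: [0.7, 0.4, -2.0]
opening: 0.0576
(array([ -0.12,  21.21, -42.56]), array([ 0.096,  0.001, -0.001]), 'cur', np.float64(10.71))
```

View pics/w8.png

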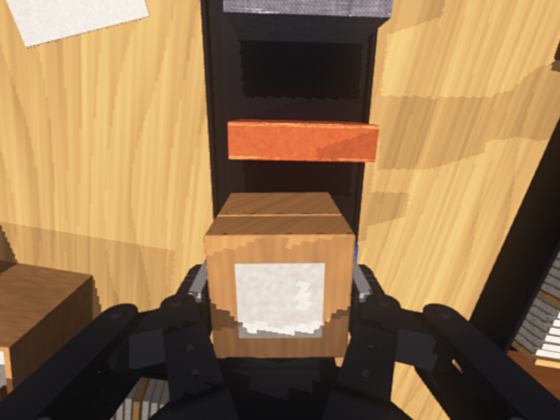

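```bash
python3 -m creep '{"rotation":[[0.02,0,0],[0.04,0,0],[0.06,0,0],[0.08,0,0],[0.096,0,0],[0.096,0,0],[0.096,0,0],[0.096,0,0],[0.096,0,0],[0.096,0,0],[0.096,0,0],[0.096,0,0]],"delta_pos":[[0,2.4,-4.8],[0,4.8,-9.6],[0,7.2,-14.4],[0,9.6,-19.2],[0,12,-24],[0,14.4,-28.8],[0,16.8,-33.6],[0,19.2,-38.4],[0,21.2,-42.5],[0,21.2,-42.5],[0,21.2,-42.5],[0,21.2,-42.5]],"hand":[255,255,255,255,255,255,255,255,255,255,255,255]}'
python3 -m creep '{"rotation":[[0,0,0],[0,0,0],[0,0,0],[0,0,0],[0,0,0],[0,0,0],[0,0,0]],"delta_pos":[[3,0,0],[6,0,0],[8,0,0],[10,0,0],[11,0,0],[11,0,0],[11,0,0]],"hand":[255,255,255,255,255,255,255]}'
python3 - <<'E'
from h import *
w=camera('wrist'); np.savez('w9.npz',**w); cv2.imwrite('pics/w9.png',w['color'])
E
```

```text
t: 16.52
tool_pos: [0.6308, 0.0379, 0.2075]
tcp_rot: [-52.8, 89.9, -137.7]
ft_force: [-0.2, 0.3, -1.3]
opening: 0.0579
t: 17.4
tool_pos: [0.6319, 0.0404, 0.0992]
tcp_rot: [94.2, 89.9, 9.5]
ft_force: [0.4, 0.1, -1.1]
opening: 0.0574
```

View pics/w9.png

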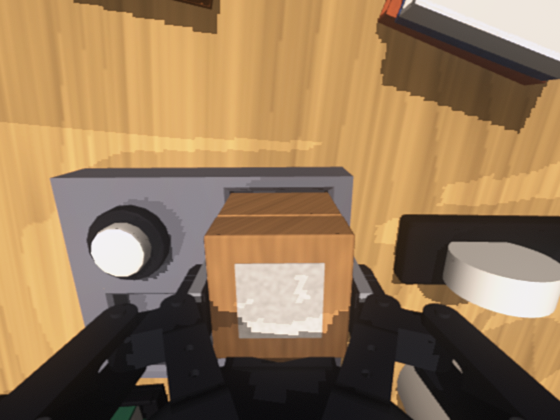

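```bash
python3 - <<'E'
from h import *
w=dict(np.load('w9.npz')); g=cv2.cvtColor(w['color'],6)
print('col y175',g[175:215,262:300].mean(1).round().astype(int).tolist())
print('row189-191 x215',g[189:192,215:350].mean(0).round().astype(int).tolist())
print('row196-198 x215',g[196:199,215:350].mean(0).round().astype(int).tolist())
E
```

```text
col y175 [78, 92, 115, 122, 121, 121, 120, 119, 120, 120, 121, 116, 85, 64, 61, 64, 67, 78, 94, 98, 98, 97, 98, 98, 98, 99, 99, 99, 98, 98, 98, 98, 98, 98, 99, 99, 99, 98, 103, 129]
row189-191 x215 [140, 140, 139, 139, 139, 140, 140, 139, 123, 102, 91, 89, 88, 85, 78, 72, 69, 70, 71, 73, 75, 74, 74, 74, 74, 72, 70, 69, 69, 68, 68, 66, 69, 73, 71, 68, 64, 63, 66, 68, 69, 69, 68, 69, 69, 69, 68, 69, 68, 68, 68, 69, 68, 69, 68, 68, 68, 69, 68, 67, 65, 62, 61, 61, 60, 59, 58, 59, 59, 60, 61, 62, 63, 62, 63, 63, 63, 62, 63, 63, 63, 63, 63, 63, 63, 63, 64, 63, 63, 63, 63, 63, 63, 63, 63, 63, 63, 63, 62, 62, 62, 63, 63, 60, 59, 59, 59, 59, 61, 59, 57, 56, 60, 76, 88, 93, 95, 97, 103, 114, 121, 121, 121, 121, 121, 121, 121, 122, 121, 122, 121, 121, 121, 121, 121]
row196-198 x215 [139, 139, 139, 139, 139, 139, 139, 140, 134, 110, 92, 89, 91, 94, 98, 100, 100, 100, 99, 98, 99, 98, 99, 99, 99, 100, 100, 101, 101, 101, 102, 100, 100, 100, 98, 98, 98, 98, 98, 99, 98, 98, 98, 97, 96, 96, 96, 96, 96, 96, 96, 97, 97, 99, 99, 100, 100, 100, 100, 101, 101, 101, 102, 101, 101, 100, 100, 99, 99, 97, 98, 95, 95, 94, 94, 94, 94, 94, 96, 95, 98, 97, 98, 99, 98, 99, 99, 99, 100, 100, 101, 101, 100, 100, 99, 98, 98, 97, 97, 97, 97, 98, 98, 97, 98, 97, 98, 99, 99, 100, 100, 100, 100, 99, 98, 94, 93, 97, 107, 117, 121, 121, 121, 121, 121, 121, 121, 121, 121, 121, 121, 120, 120, 120, 119]
```

```bash
python3 - <<'E'
from h import *
w=dict(np.load('w9.npz')); R,p=Rt(); zb=p[2]-.0543
T=lambda px,z:(R.T@(ray(w,px,z)-p)*1000).round(1)
print('hole far/left/right',T((280,187),.035),T((223.5,190),.035),T((333.7,190),.035))
print('box bottom front, left,right',T((280,192.3),zb),T((227.7,197),zb),T((330,197),zb),zb)
E
```

```text
hole far/left/right [ 64.3   0.4 -32.3] [ 64.3 -34.3 -30.4] [ 64.4  33.5 -30.3]
box bottom front, left,right [ 54.3   0.4 -31.5] [ 54.2 -30.2 -28.7] [ 54.4  29.7 -28.6] 0.04501808982045857
```

```bash
python3 -m creep '{"rotation":[[0,0,0],[0,0,0],[0,0,0],[0,0,0],[0,0,0],[0,0,0],[0,0,0],[0,0,0],[0,0,0]],"delta_pos":[[0,0,0.4],[0,0,0.4],[0.7,0,0.4],[1.2,0,0.4],[1.7,0,0.4],[2.2,0,0.4],[2.6,0,0.4],[2.85,0,0.4],[2.85,0,0.4]],"hand":[255,255,255,255,255,255,255,255,255]}'
```

```text
t: 18.58
tool_pos: [0.6315, 0.0362, 0.0697]
tcp_rot: [-156.8, 90.0, 118.4]
ft_force: [-0.4, -0.8, -0.6]
opening: 0.0574
```

```bash
python3 -m creep '{"rotation":[[0,0,0],[0,0,0],[0,0,0],[0,0,0],[0,0,0],[0,0,0],[0,0,0],[0,0,0],[0,0,0],[0,0,0],[0,0,0],[0,0,0]],"delta_pos":[[0.1,0,0],[0.1,0,0],[0.1,0,0],[0.1,0,0],[0.1,0,0],[-2,0,0],[-6,0,0],[-12,0,0],[-18,-3,6],[-18,-3,6],[-18,-3,6],[-18,-3,6]],"hand":[255,200,130,60,0,0,0,0,0,0,0,0]}'
python3 - <<'E'
from h import *
w=camera('wrist'); np.savez('w10.npz',**w); cv2.imwrite('pics/w10.png',cv2.resize(w['color'][50:290,110:370],None,fx=2.5,fy=2.5,interpolation=2))
g=w['color'];hs=cv2.cvtColor(g,40)
m=((hs[...,2]>215)&(hs[...,1]<30)).astype(np.uint8); 
for k in cv2.findContours(m[:, :],0,1)[0]:
    if cv2.contourArea(k)>300: print(cv2.minEnclosingCircle(k),cv2.contourArea(k))
E
```

```text
t: 20.08
tool_pos: [0.607, -0.0253, 0.25]
tcp_rot: [153.6, 90.0, 68.9]
ft_force: [0.7, -0.4, -0.6]
opening: 0.0856
((530.0, 308.5), 17.585603713989258) 330.0
((32.37054443359375, 295.0318908691406), 60.51486587524414) 5790.0
((312.0, 209.5), 18.768423080444336) 656.5
((553.0743408203125, 215.11795043945312), 23.63697052001953) 432.5
((448.39642333984375, 150.1414337158203), 23.423141479492188) 899.5
((215.53846740722656, 127.5897445678711), 15.605709075927734) 677.0
((312.95831298828125, 128.4594268798828), 25.811975479125977) 1321.5
((470.0, 0.0), 30.000099182128906) 584.0
```

View pics/w10.png

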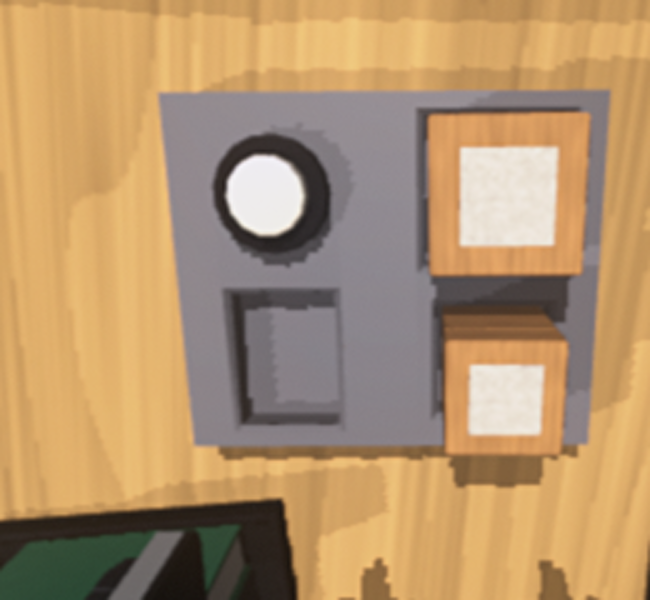

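```bash
python3 - <<'E'
from h import *
w=dict(np.load('w10.npz'));o=np.array([110,50.])
for n,z,P in(('broad',.081,[(429,113),(589,112),(582,274),(430,274)]),('slim',.093,[(443,339),(568,339),(564,453),(445,454)])):
    q=np.array([ray(w,np.array(p)/2.5+o,z) for p in P]);e=np.diff(np.r_[q,q[:1]],axis=0)
    print(n,q.mean(0).round(4),(np.linalg.norm(e,axis=1)*1000).round(1),np.degrees(np.arctan2(e[:,1],e[:,0])).round(1))
for z in(.04,.05,.06):
    a,b,c=[ray(w,p,z) for p in((215.5,127.6),(199.9,127.6),(231.1,127.6))]; print(z,a.round(4),np.linalg.norm(c-b).round(4))
b=ray(w,(215.5,127.6),.05); b[2]=.10; print(togo(b,5.2))
E
```

```text
broad [0.6319 0.0392 0.081 ] [56.7 57.3 57.3 56.9] [   5.5  -83.7 -174.8   95.7]
slim [ 0.6388 -0.0341  0.093 ] [46.3 45.4 46.2 45.8] [   5.2  -83.5 -174.3   96.6]
0.04 [0.535  0.0292 0.04  ] 0.0326
0.05 [0.537  0.0298 0.05  ] 0.0316
0.06 [0.539  0.0304 0.06  ] 0.0306
(array([14.95, -6.43, -6.08]), array([ 0.002, -0.001,  0.001]), 'cur', np.float64(5.31))
```

```bash
python3 -m creep '{"rotation":[[0,0,0],[0,0,0],[0,0,0],[0,0,0],[0,0,0],[0,0,0],[0,0,0],[0,0,0],[0,0,0],[0,0,0]],"delta_pos":[[0,-3,-3],[3,-6.4,-6.1],[7,-6.4,-6.1],[11,-6.4,-6.1],[15,-6.4,-6.1],[15.8,-6.4,-6.1],[16.3,-6.4,-6.1],[16.6,-6.4,-6.1],[16.8,-6.4,-6.1],[16.8,-6.4,-6.1]],"hand":[128,255,255,255,255,255,255,255,255,255]}' 40
```

```text
t: 21.38
tool_pos: [0.5383, 0.0284, 0.0824]
tcp_rot: [72.9, 89.9, -11.9]
ft_force: [0.8, 1.0, -0.2]
opening: 0.0001
```

```bash
python3 -m creep '{"rotation":[[0,0,0],[0,0,0],[0,0,0],[0,0,0],[0,0,0],[0,0,0]],"delta_pos":[[0.2,-0.1,0],[0.4,-0.1,0],[0.6,-0.1,0],[0.8,-0.1,0],[0.9,-0.1,0],[0.9,-0.1,0]],"hand":[255,255,255,255,255,255]}'
```

```text
t: 22.12
tool_pos: [0.5381, 0.0285, 0.0757]
tcp_rot: [42.8, 89.8, -42.0]
ft_force: [-5.8, -1.8, 28.4]
opening: 0.0001
```

```bash
for i in 1 2 3; do python3 -m creep '{"rotation":[[0,0,0],[0,0,0]],"delta_pos":[[-0.25,0,0],[-0.25,0,0]],"hand":[255,255]}' | grep -E 'pos|force'; done
python3 - <<'E'
from h import *
c=camera('scene'); cv2.imwrite('pics/s3.png',cv2.resize(c['color'][180:260,250:370],None,fx=5,fy=5,interpolation=2))
E
```

```text
tool_pos: [0.5379, 0.0285, 0.0761]
ft_force: [3.2, -1.4, 4.0]
tool_pos: [0.5372, 0.0285, 0.078]
ft_force: [2.7, -1.2, 3.4]
tool_pos: [0.5364, 0.0286, 0.0802]
ft_force: [1.6, -0.5, 3.1]
```

```bash
python3 -m creep '{"rotation":[[0,0,0],[0,0,0],[0,0,0],[0,0,0],[0,0,0],[0,0,0],[0,0,0]],"delta_pos":[[-2,0,0],[-6,0,0],[-10,0,0],[-10,4,0],[-10,9,0],[-10,9,0],[-10,9,0]],"hand":[255,100,0,0,0,0,0]}'
python3 - <<'E'
from h import *
c=camera('top'); np.savez('t4.npz',**c); im=c['color']; cv2.imwrite('pics/t4.png',im)
hs=cv2.cvtColor(cv2.GaussianBlur(im,(5,5),0),40)
print(hs[255,160],hs[330,160],hs[200,230])
lo=hs[245:265,140:190].reshape(-1,3).astype(int); print(lo.min(0),lo.max(0))
bg=hs[320:345,60:190].reshape(-1,3).astype(int); print(bg.min(0),bg.max(0))
print(togo([.6388,-.0341,.17],5.2))
E
```

```text
t: 23.8
tool_pos: [0.6249, 0.0371, 0.1801]
tcp_rot: [-101.1, 89.8, 174.2]
ft_force: [-0.8, -0.7, -0.1]
opening: 0.0856
[ 13 133 123] [ 18  97 140] [ 18  98 128]
[ 12 130 112] [ 14 136 125]
[ 17  95 126] [ 19 101 150]
(array([1.01, 0.75, 7.2 ]), array([ 0.001, -0.   ,  0.002]), 'cur', np.float64(5.27))
```

View pics/t4.png

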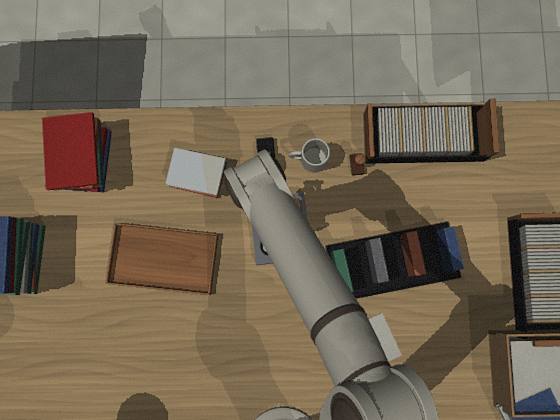

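```bash
python3 -c "
from h import *
print(togo([.6315,.0392,.0685],5.2))"
```

```text
(array([11.16,  0.72, -0.16]), array([ 0.001, -0.   ,  0.002]), 'cur', np.float64(5.27))
```

```bash
python3 -m creep '{"rotation":[[0,0,0],[0,0,0],[0,0,0],[0,0,0],[0,0,0],[0,0,0],[0,0,0],[0,0,0],[0,0,0]],"delta_pos":[[0,0.7,-0.15],[2,0.7,-0.15],[4,0.7,-0.15],[6,0.7,-0.15],[8,0.7,-0.15],[9.5,0.7,-0.15],[10.6,0.7,-0.15],[11.1,0.7,-0.15],[11.1,0.7,-0.15]],"hand":[0,0,0,0,0,0,0,0,0]}'
python3 -m creep '{"rotation":[[0,0,0],[0,0,0],[0,0,0],[0,0,0],[0,0,0],[0,0,0],[0,0,0],[0,0,0]],"delta_pos":[[0,0,0],[0,0,0],[0,0,0],[0,0,0],[0,0,0],[0,0,0],[0,0,0],[0,0,0]],"hand":[40,80,120,160,200,255,255,255]}' 40
python3 -m creep '{"rotation":[[0,0,0],[0,0,0],[0,0,0],[0,0,0],[0,0,0],[0,0,0],[0,0,0],[0,0,0],[0,0,0],[0,0,0]],"delta_pos":[[-0.5,0,0],[-1,0,0],[-2,0,0],[-3,0,0],[-5,0,0],[-7,0,0],[-9,0,0],[-11,0,0],[-12,0,0],[-12,0,0]],"hand":[255,255,255,255,255,255,255,255,255,255]}' 40
python3 - <<'E'
from h import *
w=camera('wrist'); np.savez('w11.npz',**w); print(w['color'][250,280],w['color'][300,280])
print(togo([.520,.386,.19],-6.4))
E
```

```text
t: 24.98
tool_pos: [0.6334, 0.0389, 0.0693]
tcp_rot: [122.3, 90.0, 37.5]
ft_force: [-0.6, 0.8, -0.1]
opening: 0.0854
t: 25.98
tool_pos: [0.6334, 0.0388, 0.0701]
tcp_rot: [43.5, 90.0, -41.3]
ft_force: [-2.5, -0.7, 5.4]
opening: 0.0575
t: 27.22
tool_pos: [0.6338, 0.0388, 0.1903]
tcp_rot: [80.3, 89.9, -4.5]
ft_force: [0.3, -0.3, -2.4]
opening: 0.0573
[ 86 139 197] [192 204 218]
(array([ -0.08,  -8.12, -35.62]), array([ 0.203,  0.   , -0.   ]), 'cur', np.float64(5.21))
```

```bash
python3 -m creep '{"rotation":[[0.03,0,0],[0.06,0,0],[0.09,0,0],[0.12,0,0],[0.15,0,0],[0.18,0,0],[0.203,0,0],[0.203,0,0],[0.203,0,0],[0.203,0,0],[0.203,0,0]],"delta_pos":[[0,-1.1,-5],[0,-2.3,-10],[0,-3.4,-15],[0,-4.5,-20],[0,-5.7,-25],[0,-6.8,-30],[0,-8.1,-35.6],[0,-8.1,-35.6],[0,-8.1,-35.6],[0,-8.1,-35.6],[0,-8.1,-35.6]],"hand":[255,255,255,255,255,255,255,255,255,255,255]}'
python3 - <<'E'
from h import *
w=camera('wrist'); np.savez('w12.npz',**w); c=camera('top')
cv2.imwrite('pics/m12.png',np.hstack([w['color'][:, :],c['color'][180:320,80:240].repeat(3,0).repeat(3,1)[:420,:240]])) 
s=cv2.resize(c['color'][190:320,80:250],None,fx=2.4,fy=2.4,interpolation=2)
im=np.zeros((420,800,3),np.uint8); im[:, :392]=cv2.resize(w['color'],(392,294+126)); im[:s.shape[0],392:392+s.shape[1]]=s; cv2.imwrite('pics/m12.png',im)
E
```

```text
t: 28.65
tool_pos: [0.5213, 0.3842, 0.189]
tcp_rot: [2.1, 89.9, -94.4]
ft_force: [0.3, -0.1, -0.7]
opening: 0.0575
```

View pics/m12.png

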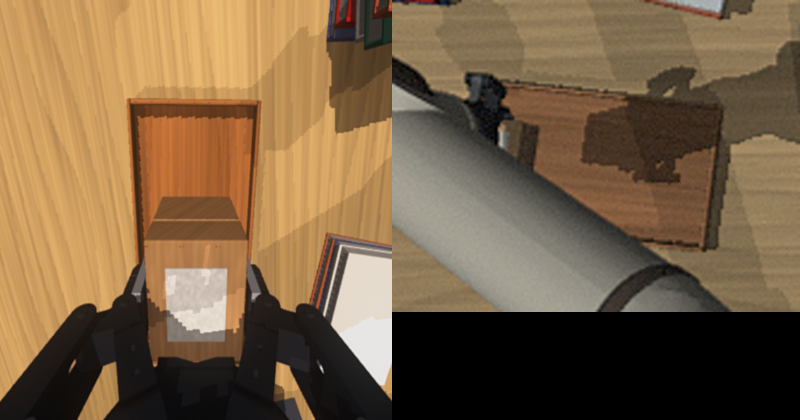

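```bash
python3 - <<'E'
from h import *
w=dict(np.load('w12.npz'));R,p=Rt()
print([(ray(w,q,.025)[:2].round(3),(R.T@(ray(w,q,.025)-p)*1000).round(0)) for q in((183,99),(372,99))])
E
```

```text
[(array([0.448, 0.48 ]), array([164., -84., -87.])), (array([0.612, 0.461]), array([164.,  81., -86.]))]
```

```bash
python3 -m creep '{"rotation":[[0,0,0],[0,0,0],[0,0,0],[0,0,0],[0,0,0],[0,0,0],[0,0,0],[0,0,0],[0,0,0],[0,0,0]],"delta_pos":[[3,0,0],[6,0,0],[8,0,0],[10,0,0],[11,0,0],[11.8,0,0],[12.4,0,0],[12.7,0,0],[12.85,0,0],[12.85,0,0]],"hand":[255,255,255,255,255,255,255,255,255,255]}'
```

```text
t: 30.0
tool_pos: [0.5204, 0.386, 0.061]
tcp_rot: [112.1, 90.0, 15.7]
ft_force: [-1.6, -0.8, -1.7]
opening: 0.0574
```

```bash
python3 -m creep '{"rotation":[[0,0,0],[0,0,0],[0,0,0],[0,0,0],[0,0,0],[0,0,0],[0,0,0],[0,0,0],[0,0,0],[0,0,0],[0,0,0]],"delta_pos":[[0.1,0,0],[0.1,0,0],[0.1,0,0],[0.1,0,0],[0.1,0,0],[0.1,0,0],[-2,0,0],[-6,0,0],[-12,0,0],[-12,0,0],[-12,0,0]],"hand":[255,255,200,130,60,0,0,0,0,0,0]}'
python3 - <<'E'
from h import *
print(read_state()['joint_pos'].round(0),togo([.6388,-.0341,.18],5.2))
E
```

```text
t: 31.38
tool_pos: [0.5205, 0.3859, 0.182]
tcp_rot: [105.6, 89.9, 9.1]
ft_force: [-0.1, -0.0, -1.7]
opening: 0.0854
[-10.  37. -42.  92.  28.  61. -66.] (array([ 0.21, 16.45, 40.41]), array([-0.203, -0.   , -0.002]), 'cur', np.float64(-6.42))
```

```bash
python3 -m creep '{"rotation":[[-0.03,0,0],[-0.06,0,0],[-0.09,0,0],[-0.12,0,0],[-0.15,0,0],[-0.18,0,0],[-0.203,0,0],[-0.203,0,0],[-0.203,0,0],[-0.203,0,0],[-0.203,0,0]],"delta_pos":[[-2,2,5],[-4,4,10],[-5,6,15],[-5,8.2,20],[-5,10.2,25],[-5,12.2,30],[-5,14.2,35],[-5,16.4,40.4],[-5,16.4,40.4],[-5,16.4,40.4],[-5,16.4,40.4]],"hand":[0,0,0,0,0,0,0,0,0,0,0]}'
python3 - <<'E'
from h import *
w=camera('wrist'); np.savez('w13.npz',**w); hs=cv2.cvtColor(w['color'],40)
m=((hs[...,2]>170)&(hs[...,1]<50)).astype(np.uint8)
for k in cv2.findContours(m,0,1)[0]:
    if cv2.contourArea(k)>400:
        r=cv2.minAreaRect(k); print([np.round(v,1) for v in r],ray(w,r[0],.093).round(4))
print(togo([.6388,-.0345,.0665],5.2))
E
```

```text
t: 32.75
tool_pos: [0.6374, -0.0316, 0.2304]
tcp_rot: [-141.4, 89.9, 134.0]
ft_force: [0.0, 1.4, 0.2]
opening: 0.0853
[array([437.7, 274.4]), array([69.4, 49.8]), np.float64(39.9)] [ 0.7925 -0.0874  0.093 ]
[array([ 27., 293.]), array([120.,  54.]), np.float64(90.0)] [ 0.4031 -0.1441  0.093 ]
[array([280.5, 206.5]), array([29., 31.]), np.float64(90.0)] [ 0.6385 -0.0343  0.093 ]
[array([530., 267.]), array([212.,  58.]), np.float64(90.0)] [ 0.8766 -0.0716  0.093 ]
[array([427., 142.]), array([26., 64.]), np.float64(90.0)] [0.7534 0.0322 0.093 ]
[array([179. , 118.5]), array([33., 32.]), np.float64(90.0)] [0.5502 0.0319 0.093 ]
(array([16.41,  0.1 ,  0.31]), array([ 0.004, -0.001,  0.001]), 'cur', np.float64(5.4))
```

```bash
python3 -m creep '{"rotation":[[0,0,0],[0,0,0],[0,0,0],[0,0,0],[0,0,0],[0,0,0],[0,0,0],[0,0,0],[0,0,0],[0,0,0]],"delta_pos":[[3,0.1,0.3],[6,0.1,0.3],[8,0.1,0.3],[10,0.1,0.3],[12,0.1,0.3],[14,0.1,0.3],[15.3,0.1,0.3],[16,0.1,0.3],[16.4,0.1,0.3],[16.4,0.1,0.3]],"hand":[0,0,0,0,0,0,0,0,0,0]}'
python3 -m creep '{"rotation":[[0,0,0],[0,0,0],[0,0,0],[0,0,0],[0,0,0],[0,0,0],[0,0,0],[0,0,0]],"delta_pos":[[0,0,0],[0,0,0],[0,0,0],[0,0,0],[0,0,0],[0,0,0],[0,0,0],[0,0,0]],"hand":[40,80,120,160,200,255,255,255]}' 40
python3 -m creep '{"rotation":[[0,0,0],[0,0,0],[0,0,0],[0,0,0],[0,0,0],[0,0,0],[0,0,0],[0,0,0],[0,0,0],[0,0,0]],"delta_pos":[[-0.5,0,0],[-1,0,0],[-2,0,0],[-3,0,0],[-5,0,0],[-7,0,0],[-9,0,0],[-11,0,0],[-13,0,0],[-13,0,0]],"hand":[255,255,255,255,255,255,255,255,255,255]}' 40
python3 - <<'E'
from h import *
c=camera('top'); hs=cv2.cvtColor(c['color'],40)
np.savez('t5.npz',**c)
print(togo([.506,.266,.196],-6.4))
E
```

```text
t: 34.05
tool_pos: [0.6396, -0.0367, 0.067]
tcp_rot: [83.8, 90.0, -1.0]
ft_force: [-0.2, 0.1, -0.1]
opening: 0.0854
t: 35.05
tool_pos: [0.6395, -0.0368, 0.0673]
tcp_rot: [43.7, 90.0, -41.1]
ft_force: [-1.7, -0.0, 4.5]
opening: 0.0455
t: 36.3
tool_pos: [0.6407, -0.0365, 0.1992]
tcp_rot: [81.1, 89.8, -3.7]
ft_force: [0.3, -0.1, -2.8]
opening: 0.0456
(array([  0.14, -10.58, -31.37]), array([ 0.203,  0.   , -0.002]), 'cur', np.float64(5.21))
```

```bash
python3 -m creep '{"rotation":[[0.03,0,0],[0.06,0,0],[0.09,0,0],[0.12,0,0],[0.15,0,0],[0.18,0,0],[0.203,0,0],[0.203,0,0],[0.203,0,0],[0.203,0,0]],"delta_pos":[[0,-1.7,-5],[0,-3.4,-10],[0,-5,-15],[0,-6.7,-20],[0,-8.4,-25],[0,-10,-30],[0,-10.6,-31.4],[0,-10.6,-31.4],[0,-10.6,-31.4],[0,-10.6,-31.4]],"hand":[255,255,255,255,255,255,255,255,255,255]}'
python3 - <<'E'
from h import *
w=camera('wrist'); np.savez('w14.npz',**w); cv2.imwrite('pics/w14.png',w['color'])
E
```

```text
t: 37.6
tool_pos: [0.5061, 0.2645, 0.1964]
tcp_rot: [-16.5, 89.9, -113.1]
ft_force: [0.4, -0.2, -2.4]
opening: 0.0456
```

```bash
python3 - <<'E'
from h import *
w=dict(np.load('w14.npz')); im=w['color']; hs=cv2.cvtColor(im,40);R,p=Rt()
m=((hs[...,2]>150)&(hs[...,1]<60)).astype(np.uint8)
for k in cv2.findContours(m,0,1)[0]:
    if cv2.contourArea(k)>300:
        r=cv2.minAreaRect(k); X=ray(w,r[0],.071); print([np.round(v,1) for v in r],X.round(4),(R.T@(X-p)*1000).round(0))
# tray mask: redder, more saturated than table
print('expected far corners',[proj(w,(x,y,.025)).round(0) for x,y in((.448,.480),(.612,.461),(.583,.17),(.41,.19))])
for y in (60,100,150,200): print(y,'HS along row',[tuple(int(v) for v in hs[y-2:y+3,x:x+6].mean((0,1))[:2]) for x in range(130,440,10)])
E
```

```text
[array([543.1, 366.5]), array([71.2, 39.6]), np.float64(39.8)] [0.7496 0.0677 0.071 ] [126. 264. 168.]
[array([279.5, 318. ]), array([48., 79.]), np.float64(90.0)] [0.4936 0.1555 0.071 ] [126.   0. 110.]
[array([523.5, 197.1]), array([ 87.6, 161.8]), np.float64(5.8)] [0.7082 0.2499 0.071 ] [125. 203.  -8.]
[array([487.8, 188.7]), array([  9.4, 154.7]), np.float64(19.6)] [0.6781 0.2607 0.071 ] [125. 171. -16.]
[array([280.5,  42.5]), array([53., 49.]), np.float64(90.0)] [0.5213 0.3871 0.071 ] [ 125.    1. -123.]
expected far corners [array([173., -65.]), array([385., -65.]), array([361., 270.]), array([198., 271.])]
60 HS along row [(17, 135), (16, 135), (17, 133), (17, 135), (17, 133), (12, 177), (12, 175), (12, 181), (12, 181), (12, 179), (12, 178), (14, 151), (14, 143), (17, 21), (17, 23), (17, 22), (17, 21), (16, 40), (14, 141), (12, 163), (12, 176), (12, 178), (12, 179), (12, 180), (13, 176), (16, 140), (17, 135), (16, 140), (17, 138), (16, 139), (16, 138)]
100 HS along row [(17, 135), (17, 134), (17, 135), (17, 133), (17, 135), (15, 152), (12, 173), (12, 180), (12, 181), (12, 18
[... 252 characters left out ...]
[(17, 132), (17, 134), (17, 135), (17, 135), (17, 133), (17, 135), (12, 176), (12, 182), (12, 182), (12, 181), (12, 180), (12, 182), (12, 183), (12, 183), (12, 183), (12, 183), (12, 183), (12, 183), (12, 183), (12, 184), (12, 182), (12, 182), (12, 181), (12, 181), (17, 138), (17, 136), (17, 136), (16, 136), (16, 135), (16, 137), (16, 137)]
200 HS along row [(17, 133), (17, 130), (17, 134), (17, 135), (17, 136), (17, 133), (13, 167), (12, 177), (12, 182), (13, 181), (12, 181), (12, 182), (12, 182), (12, 184), (12, 183), (12, 183), (12, 184), (12, 184), (12, 183), (12, 183), (12, 183), (12, 182), (12, 179), (15, 151), (16, 138), (16, 139), (16, 138), (16, 138), (16, 137), (17, 137), (16, 137)]
```

```bash
python3 -m creep '{"rotation":[[0,0,0],[0,0,0],[0,0,0],[0,0,0],[0,0,0],[0,0,0],[0,0,0],[0,0,0],[0,0,0],[0,0,0]],"delta_pos":[[3,0,0],[6,0,0],[9,0,0],[11,0,0],[12,0,0],[12.8,0,0],[13.4,0,0],[13.7,0,0],[13.85,0,0],[13.85,0,0]],"hand":[255,255,255,255,255,255,255,255,255,255]}'
```

```text
t: 38.9
tool_pos: [0.5054, 0.2664, 0.0585]
tcp_rot: [111.7, 90.0, 15.2]
ft_force: [-1.2, -0.4, -1.8]
opening: 0.0455
```

```bash
python3 -m creep '{"rotation":[[0,0,0],[0,0,0],[0,0,0],[0,0,0],[0,0,0],[0,0,0],[0,0,0],[0,0,0],[0,0,0],[0,0,0],[0,0,0],[0,0,0]],"delta_pos":[[0.1,0,0],[0.1,0,0],[0.1,0,0],[0.1,0,0],[0.1,0,0],[0.1,0,0],[-2,0,0],[-6,0,0],[-12,0,0],[-18,0,5],[-18,0,10],[-18,0,10]],"hand":[255,255,200,130,60,0,0,0,0,0,0,0]}'
python3 - <<'E'
from h import *
w=camera('wrist'); hs=cv2.cvtColor(w['color'],40);R,p=Rt(); print(p)
m=((hs[...,2]>150)&(hs[...,1]<60)).astype(np.uint8)
for k in cv2.findContours(m,0,1)[0]:
    if cv2.contourArea(k)>300:
        r=cv2.minAreaRect(k); print([np.round(v,1) for v in r],ray(w,r[0],.077).round(4))
print('tray corners exp',[proj(w,(x,y,.025)).round(0) for x,y in((.448,.480),(.612,.461),(.583,.17),(.41,.19))])
t=((hs[...,0]<15)&(hs[...,1]>145)).astype(np.uint8); t[:, :130]=0;t[:,440:]=0
k=max(cv2.findContours(t,0,1)[0],key=cv2.contourArea); q=[ray(w,v[0],.025) for v in cv2.approxPolyDP(k,12,True)]; print(np.round(q,3)[:,:2].tolist())
E
```

```text
t: 40.4
tool_pos: [0.4954, 0.161, 0.2405]
tcp_rot: [45.8, 89.7, -51.1]
ft_force: [-0.1, 0.1, -0.3]
opening: 0.0856
[0.49498181 0.16415487 0.24008469]
[array([  8.5, 336. ]), array([17., 54.]), np.float64(0.0)] [0.1763 0.0363 0.077 ]
[array([328.4, 293.2]), array([24.1, 23.3]), np.float64(26.6)] [0.5347 0.0469 0.077 ]
[array([529.5, 268.5]), array([41., 59.]), np.float64(90.0)] [0.7445 0.0505 0.077 ]
[array([275.,  71.]), array([36., 32.]), np.float64(90.0)] [0.5057 0.2695 0.077 ]
[array([511.5,  83.5]), array([167.,  95.]), np.float64(90.0)] [0.7064 0.235  0.077 ]
[array([477.1,  76. ]), array([  5.1, 158.2]), np.float64(15.5)] [0.6766 0.2447 0.077 ]
tray corners exp [array([ 172., -193.]), array([ 376., -194.]), array([357., 165.]), array([198., 167.])]
[[0.429, 0.347], [0.411, 0.195], [0.576, 0.175], [0.596, 0.327]]
```

```bash
python3 -m creep '{"rotation":[[-0.1,0,0],[-0.2,0,0],[-0.3,0,0],[-0.3,0,0],[-0.3,0,0],[-0.3,0,0],[-0.3,0,0],[-0.3,0,0],[-0.3,0,0],[-0.3,0,0],[-0.3,0,0],[-0.3,0,0]],"delta_pos":[[-4,0,5],[-4,-1,10],[-4,-2,15],[-4,-3,20],[-4,-4,25],[-4,-5,30],[-4,-6,35],[-4,-7,40],[-4,-8,45],[-4,-8,50],[-4,-8,55],[-4,-8,60]],"hand":[0,0,0,0,0,0,0,0,0,0,0,0]}'
python3 - <<'E'
from h import *
c=camera('top'); hs=cv2.cvtColor(c['color'],40); o=dict(np.load('t4.npz'))
a=cv2.imread('pics/a_top.png')
d=cv2.absdiff(cv2.GaussianBlur(a,(5,5),0),cv2.GaussianBlur(c['color'],(5,5),0)).max(2)
for k in cv2.findContours((d>25).astype(np.uint8),0,1)[0]:
    if cv2.contourArea(k)>15: print('changed',cv2.boundingRect(k),cv2.contourArea(k))
m=((hs[...,2]>130)&(hs[...,1]<60)).astype(np.uint8)
for k in cv2.findContours(m[215:300,90:320],0,1)[0]:
    if cv2.contourArea(k)>15:
        r=cv2.minAreaRect(k); q=(r[0][0]+90,r[0][1]+215); print(np.round(q,1),np.round(r[1],1),ray(c,q,.077).round(3))
print('dock area mean diff',d[195:265,250:315].mean())
t=((hs[...,0]<16)&(hs[...,1]>112)).astype(np.uint8)[205:310,90:235]
k=max(cv2.findContours(cv2.morphologyEx(t,3,np.ones((5,5))),0,1)[0],key=cv2.contourArea); print('tray',cv2.minAreaRect(k))
t=cv2.cvtColor(a,40); t=((t[...,0]<16)&(t[...,1]>112)).astype(np.uint8)[205:310,90:235]
k=max(cv2.findContours(cv2.morphologyEx(t,3,np.ones((5,5))),0,1)[0],key=cv2.contourArea); print('tray before',cv2.minAreaRect(k))
E
```

```text
t: 41.95
tool_pos: [0.3493, -0.4205, 0.2788]
tcp_rot: [90.2, 89.9, 11.2]
ft_force: [1.5, 0.6, -0.4]
opening: 0.0857
changed (419, 370, 73, 28) 253.0
changed (479, 308, 81, 112) 6190.0
changed (456, 268, 59, 89) 2659.5
changed (525, 262, 35, 53) 1273.0
changed (350, 259, 22, 21) 332.0
changed (170, 252, 16, 15) 178.5
changed (186, 248, 24, 21) 378.0
changed (127, 244, 19, 19) 264.0
changed (421, 243, 27, 27) 472.5
changed (143, 241, 25, 26) 413.5
[178. 259.] [10. 10.] [0.505 0.27  0.077]
[135.  253.9] [13.3 13.1] [0.52  0.386 0.077]
[268. 246.] [10. 10.] [0.535 0.03  0.077]
dock area mean diff 6.3635164835164835
tray ((73.37195587158203, 53.652442932128906), (110.43153381347656, 61.73122787475586), 6.340191841125488)
tray before ((71.35452270507812, 53.325496673583984), (106.19157409667969, 61.83598327636719), 6.263491153717041)
```

```bash
python3 -c "
from plant import *
print(hand_in(), read_state()['t'])"
```

```text
the job is handed in; nothing more can be done
the job is handed in; nothing more can be done
```

The job is done and handed in at about 42 s of robot time. Two boxes were there, slim and broad; the oblong was absent.

- **Seating:** I lifted each box straight up by its open sides and set it in its own pocket. A close view then put each box within 1 mm of its pocket centre and square to the dock. Their top faces measured the size expected for boxes fully down.
- **Encoding:** I pressed the button once, and the force rose to 28 N against a hard stop. Backing off, it fell to about 4 N within 0.4 mm and then eased off as the button rose. I had no direct reading of the button's travel, so "fully down" rests on that force pattern.
- **Tray:** Both boxes were set down upright in the wooden tray, broad at about (0.520, 0.386) and slim at about (0.505, 0.270).

**Last checks:** Comparing the top camera picture with the first one showed changes only at the two emptied rack places, the boxes and their shadows in the tray, and the arm itself. The books, tray, dock and the things beyond it looked unmoved, and nothing had been knocked aside.

I had used all 16 picture views before the last placement, so these final checks were numerical image measurements only. No check failed or disagreed beyond the 1–2 mm calibration error.

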